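# Sweep a flat battery through the flap of the battery box

### The arm

A 6-joint arm with a two-finger parallel gripper is mounted at the origin on the work surface. World frame = base frame: x ahead of the robot, y to its left, z up, the work surface at z = 0. Lengths are in mm, angles in rad, forces in N, time in s.
With the tool pointing down it reaches from about 350 to 775 mm from the base axis. Payload 7.3 kg.
Tool frame: the origin (TCP) lies midway between the tips of the shut fingers; the grasp point (between the pads) lies 19 mm behind it; z points along the fingers, x is the direction in which the jaws open and shut, and the axes are right-handed (so a half turn about z gives the same grasp; the last joint's range is limited). The gripper opens to 92 mm and grips with 3 to 60 N. Pads are 19 mm wide; open, the fingers measure 130 mm over their backs; the gripper's body (75 mm by 190 mm) begins 47 mm behind the grasp point.
Start: joints at [1.046, 0.342, 1.524, -0, 1.275, -0.146], TCP at [194.135, 487.808, 226.741] pointing down, gripper open.
Joint ranges: [-2.53, 2.53], [-0.77, 2.02], [0.04, 2.7], [-1, 4.14], [0.28, 2.66], [-3.11, 3.11]. Speed limits (rad/s): [2.57, 2.57, 3.14, 3.14, 3.14, 3.14].

### API

Orientations are given as [roll, pitch, yaw] about the fixed x, y, z axes, in that order (R = Rz(yaw) Ry(pitch) Rx(roll)).
In Python, from plant import bot gives the robot as it stands.
- The arm moves only by the shell command python3 -m pendant 'ROWS' [OPENING]. ROWS is JSON, a list of rows, each an object with "linear": the shift along the world's x, y, z in mm, a list of three; "twist": the turn about the world's z in degrees. In form: [{"linear": [x, y, z], "twist": twist}, ...]. A call has 1 to 20 rows; each row is the pose to reach, as a shift and turn from the pose commanded when the call began; what a row does not reach only later rows make up. A row lasts 1/8 s, in which the tool goes at most 62.5 mm and 10.7 degrees, less where a joint would pass 70% of its speed; a pose out of reach is approached as far as the arm can. A call with a gripper value outside its range is refused whole. OPENING is the closure in counts, from 0 (fully open) to 255 (shut), set as the call begins (- or left out, the last holds). The fingers move at their own pace and stop on an object; the grip force is fixed at half the most. Time passes only in rows, so rows that repeat a pose let the fingers close. It gives the time, the measured TCP pose, the force and the opening at its end, in the units of the state.
- bot.get_obs(): the state, without advancing time (a new reading comes with each control period).
- bot.capture(name): name is "side" or "top" or "wrist"; returns a dict with "frame" (400x640x3 uint8, blue, green, red), "z_map" (400x640 float32, mm along the optical axis (not along the pixel's ray), 0 where there is no reading), "fx", "fy", "cx", "cy" (pixels), "rvec" (rotation vector, rad) and "tvec" (3), from world to camera coordinates, as OpenCV has them. Camera axes: x right, y down, z forward; pixel columns grow to the right and rows downward; lengths in mm; the calibration is good to about 2 mm. The wrist camera is an equidistant fisheye: a pixel r from the principal point sees the ray r / f radians off the axis. A picture is of the moment at which its call begins.
- bot.close_job(): hands the job in, once; it reports no verdict.
The state is a dict: "time": time; "joint_positions": joint angles; "dq": joint speeds; "tau": joint torques, N m; "tool_pos": TCP position; "tcp_rot": TCP orientation; "contact_force": force on the tool from outside, world axes, zero at the start; "moment": the same for the moment, N m; "grip_width": finger opening in mm.
Only numpy, scipy, OpenCV 4.12 (cv2) and the standard library are available. Lean on these libraries where they do the work, as an engineer would, in place of code of your own. Each camera call takes 0.05 s, during which the arm holds its last target. There are 200 camera calls.

### The job

A flat 9-volt block battery has been left lying on the lid of the used-battery collecting box. Push the box's sprung flap down with one fingertip and, while that finger holds the flap open, push the battery off the flat part of the lid and through the opening with the other finger, so that it drops into the box; then take the hand away and let the flap close. Do not pick the battery up or shove it onto the shut flap, and leave the roll of tape, the multimeter, the mug and the pen pot where they are.

Things in the scene. Friction and masses are not known exactly. Their poses are not given: they have to be found in the camera images.
- collector: used-battery collecting box, fixed: grey sheet steel, 200 (its x) by 320 (its y) by 150 mm high; origin under its centre, z up. Flat lid, upper face at z = 150 mm, 4 mm thick, hollow below (inner floor z = 4 mm). The flap fills an opening x -75 to 75, y -145 to -45 mm; the rest, y -45 to 154 mm, is a flat ledge. A rim 4 mm high, 6 mm wide edges the long sides (x = +-100 mm) and the +y end
- flap (a joint): flap: steel plate 144 (box x) by 98 mm (box y), 3 mm thick, flush with the lid when shut, 10 mm turned-down lip. Hinged on its -y edge; the free edge, beside the ledge, swings down into the box. 0 rad = shut, grows as it opens, stop at 1.25. A spring shuts it: 0.09 N m at 0, 0.18 at 1 rad (1 N at the free edge starts it, 3 to 9 N nearer the hinge). The battery's weight does not open it
- flap_lip (a point): middle of the flap's free edge, upper face; moves with the flap
- flap_hinge (a point): middle of the flap's hinge line, at lid height (box x = 0, y = -145 mm)
- lid_edge (a point): middle of the ledge's edge over which the battery has to drop, at lid height (box x = 0, y = -45 mm); the edge runs along the box's x
- battery_center (a point): centre of the flat 9-volt block battery: 48.5 (its x, terminals at +x) by 26.5 (its y) by 17.5 mm high, about 46 g, dark metal jacket with a copper band. It lies flat on the ledge, its long side within about 0.2 rad of the lid edge, its nearest corner 2 mm or more short of it; z up
- tape_center (a point): centre of a roll of clear adhesive tape lying flat on the far end of the ledge, 56 mm across, 19 mm high; bystander
- multimeter: black hand multimeter lying on the desk beside the box, 155 (its x) by 78 by 40 mm; origin under its centre; bystander
- mug: white mug on the desk, 80 mm across, 95 mm high, handle at its +y; origin under its centre; bystander
- pen_pot: black pot of pens on the desk, 74 mm across, 100 mm high, pens up to 165 mm; origin under its centre; bystander
Not all that is in view belongs to the job. Of the things like the part that bears battery_center, leave any that is pink or purple; of the rest the smaller one is meant.

How it is judged (in metres and radians):
On the way, in this order (a step that is already met when the one before it is completed fails the run):
1. one finger holds the flap open while the other pushes the battery, which still lies on the ledge (value of joint flap above 0.2 rad and contact force between the fingers and flap above 0.2 N and contact force between the fingers and battery above 0.02 N and y of battery_center in the frame of collector above -0.048 m and z of battery_center in the frame of collector above 0.15 m), for 0.05 s.
2. the battery has dropped below the lid while a finger still holds the flap open (z of battery_center in the frame of collector below 0.13 m and value of joint flap above 0.2 rad and contact force between the fingers and flap above 0.1 N).
At the end, for the whole second after the job is handed in: The battery lies at rest inside the box (centre less than 60 mm above the desk), the flap has closed (within 0.04 rad), and tape, multimeter, mug and pen pot are within 15 mm of where they stood (z of battery_center in the frame of collector between 0 and 0.06 m and x of battery_center in the frame of collector between -0.1 and 0.1 m and y of battery_center in the frame of collector between -0.16 and 0.16 m and linear speed of battery below 0.02 m/s and value of joint flap below 0.04 rad and distance of each of tape_center, multimeter, mug, pen_pot from where it was at the start of the episode below 0.015 m); the robot touches nothing.
It fails at once if the battery is lifted (its centre more than 16 mm above where it rests on the lid) (z of battery_center in the frame of collector above 0.175 m).
It fails at once if the battery is shoved onto the flap while it is shut (centre more than 8 mm past the lid edge, above the lid, flap less than 0.1 rad open) (y of battery_center in the frame of collector below -0.053 m and z of battery_center in the frame of collector above 0.15 m and value of joint flap below 0.1 rad).
It fails at once if tape roll, multimeter, mug or pen pot moved by more than 15 mm (distance of any of tape_center, multimeter, mug, pen_pot from where it was at the start of the episode above 0.015 m).
It also fails if it takes over 38 s, if anything falls off the work surface, if the arm or the gripper's body presses on something with over 40 N, if the wrist force passes 120 N, or if a joint passes its speed limit or range.

## Working session

There is one attempt and no reset: what is moved stays moved. The work goes in short steps, Python scripts to look and compute and a shell command to move; the robot and the scene stay as the last step left them, time stands still between calls to the robot, and variables do not carry over. Pictures are saved under pics/ and viewed, about 8 in all and at most 12, crops included, and the job is handed in when it is done.

```bash
mkdir -p pics; python3 - <<'E'
from plant import bot
import cv2,pickle
for n in("top","side"):
    c=bot.capture(n); cv2.imwrite(f"pics/{n}0.png",c["frame"]); pickle.dump(c,open(f"{n}0.pkl","wb"))
print(bot.get_obs())
E
```

```text
{'time': 0.1, 'joint_positions': array([ 1.04601217e+00,  3.42625062e-01,  1.52491243e+00,  2.51319074e-05,
        1.27539319e+00, -1.45975585e-01]), 'dq': array([ 0.00047716, -0.00289131, -0.00251128,  0.00294317, -0.00100426,
       -0.00022317]), 'tau': array([ 1.25184466e-03, -4.32003486e+01, -2.44693923e+01,  7.19149760e-02,
        5.26743138e-02, -4.30763521e-05]), 'tool_pos': array([193.9321509 , 487.48498583, 226.13214553]), 'tcp_rot': array([-3.14137425e+00,  1.32030167e-03,  1.19198057e+00]), 'contact_force': array([-0.2996113 ,  0.13757535,  0.20191158]), 'moment': array([-0.01873283,  0.03043954,  0.01560543]), 'grip_width': 91.79573179697189}
```

View pics/top0.png

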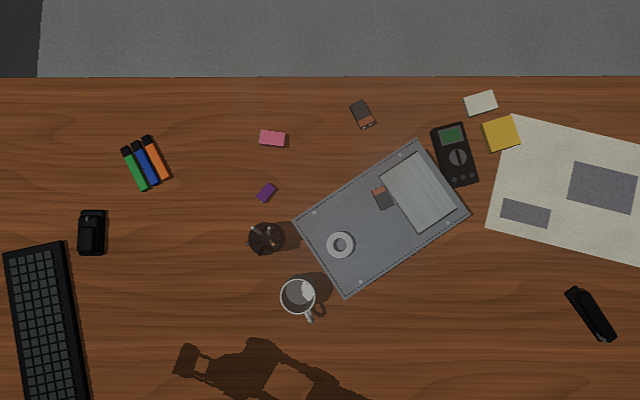

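View pics/side0.png

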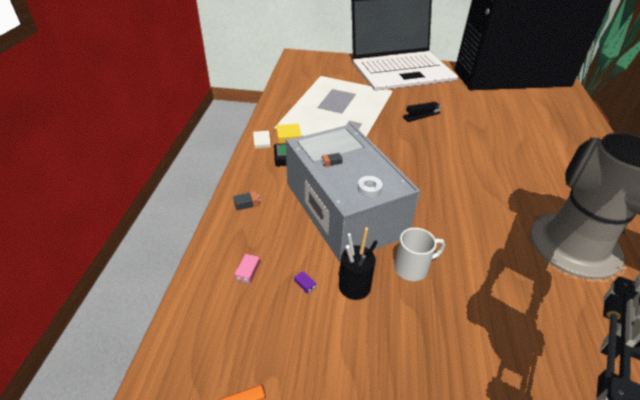

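The top view shows the box with its corners near (418,138), (471,214), (345,299) and (293,219). The flap plate is at about (418,193), the target battery (dark with a copper band) at (383,197) and the tape at (340,244). The similar battery at (362,113) is on the desk, so it isn't the target.

```bash
cat > h.py <<'E'
import numpy as np,cv2
def cloud(c):
    v,u=np.mgrid[:400,:640]; z=c["z_map"]
    P=np.stack([(u-c["cx"])/c["fx"]*z,(v-c["cy"])/c["fy"]*z,z],-1)
    R=cv2.Rodrigues(np.array(c["rvec"],float))[0]
    return (P-np.array(c["tvec"]).ravel())@R
def ray(c,px,h):
    R=cv2.Rodrigues(np.array(c["rvec"],float))[0];t=np.array(c["tvec"]).ravel()
    px=np.atleast_2d(px).astype(float)
    d=np.c_[(px[:,0]-c["cx"])/c["fx"],(px[:,1]-c["cy"])/c["fy"],np.ones(len(px))]@R
    o=-t@R
    return o+d*((h-o[2])/d[:,2])[:,None]
E
python3 - <<'E'
import pickle
from h import *
c=pickle.load(open("top0.pkl","rb"));P=cloud(c);z=P[...,2];f=c["frame"]
print("res",c["fx"], "cam",-np.array(c["tvec"]).ravel()@cv2.Rodrigues(np.array(c["rvec"],float))[0])
m=((z>135)&(z<175)); m[:, :280]=0; m[:,480:]=0
m=m.astype(np.uint8)
n,l,s,ce=cv2.connectedComponentsWithStats(m); k=1+s[1:,4].argmax(); m=(l==k)
w=P[m][:,:2].astype(np.float32); r=cv2.minAreaRect(w); print("rect",r, np.median(z[m]))
box=cv2.boxPoints(r); print(box)
fl=np.array(ray(c,[[418,193]],150))[0,:2]
ctr=np.array(r[0]); 
e=[box[1]-box[0],box[2]-box[1]]; L=max(e,key=np.linalg.norm); L=L/np.linalg.norm(L)
y=L if (fl-ctr)@L<0 else -L
x=np.array([y[1],-y[0]]); print("yaxis",y,"yaw",np.degrees(np.arctan2(x[1],x[0])))
def tob(p): d=np.asarray(p)[...,:2]-ctr; return np.stack([d@x,d@y],-1)
B=tob(P)
mb=m&(z>160)
n,l,s,ce=cv2.connectedComponentsWithStats(mb.astype(np.uint8))
for k in range(1,n):
    if s[k,4]>15:
        q=l==k; print(s[k],ce[k],"z",np.median(z[q]),"box",cv2.minAreaRect(B[q].astype(np.float32)))
# desk batt, others heights
for nm,(a,b,cc,d) in dict(meter=(425,120,485,190),mug=(270,270,330,330),pot=(240,215,292,262)).items():
    Q=P[b:d,a:cc].reshape(-1,3);q=(Q[:,2]>25)&(Q[:,2]<130 if nm=="meter" else Q[:,2]>60); 
    print(nm,np.median(Q[q],0),"box",tob(np.median(Q[q],0)))
print("roi z",np.round(z[180:214:3,366:402:3]))
cv2.imwrite("pics/crop.png",cv2.resize(f[130:305,285:480],None,fx=4,fy=3.4,interpolation=cv2.INTER_CUBIC))
E
```

```text
res 375.1152899626257 cam [560.91580434  80.47819679 942.32725419]
rect ((586.2779541015625, -42.081634521484375), (200.3533477783203, 321.12567138671875), 34.11167907714844) 150.58609143944213
[[ 413.29218    34.675873]
 [ 593.38196  -231.19885 ]
 [ 759.26373  -118.83914 ]
 [ 579.17395   147.03558 ]]
yaxis [-0.5608078  0.827946 ] yaw 34.11168
[372 185  21  25 297] [382.04713805 196.91245791] z 167.7151836962647 box ((34.011192321777344, -23.949535369873047), (26.75316619873047, 48.14527130126953), 81.78286743164062)
[327 231  27  28 448] [339.91294643 244.33035714] z 169.19058358557442 box ((1.9373703002929688, 103.7270278930664), (54.98361587524414, 53.68363571166992), 11.6843843460083)
meter [ 742.12109184 -241.74562431   34.61004472] box [  17.05657598 -252.70905412]
mug [398.6226713  125.33496987  91.94642971] box [-61.47990051 243.85045999]
pot [540.06041211 207.65169295 100.67797576] box [101.78677463 232.68487052]
roi z [[150. 151. 150. 149. 151. 141. 148. 150. 149. 150. 149. 152.]
 [149. 151. 149. 149. 151. 151. 151. 150. 151. 153. 152. 153.]
 [150. 152. 149. 150. 163. 171. 168. 151. 152. 148. 151. 148.]
 [148. 149. 158. 169. 165. 169. 168. 141. 150. 151. 150. 151.]
 [151. 149. 155. 168. 168. 168. 167. 150. 151. 150. 149. 149.]
 [149. 152. 152. 168. 168. 168. 168. 169. 150. 150. 151. 152.]
 [150. 151. 150. 158. 168. 170. 166. 167. 150. 149. 152. 149.]
 [151. 151. 150. 151. 167. 167. 168. 167. 167. 151. 146. 150.]
 [149. 151. 152. 149. 158. 169. 168. 168. 170. 150. 149. 153.]
 [149. 152. 151. 150. 150. 166. 167. 166. 148. 151. 149. 151.]
 [150. 151. 150. 150. 153. 155. 152. 150. 152. 151. 151. 148.]
 [151. 150. 149. 149. 151. 152. 149. 151. 148. 150. 149. 151.]]
```

View pics/crop.png

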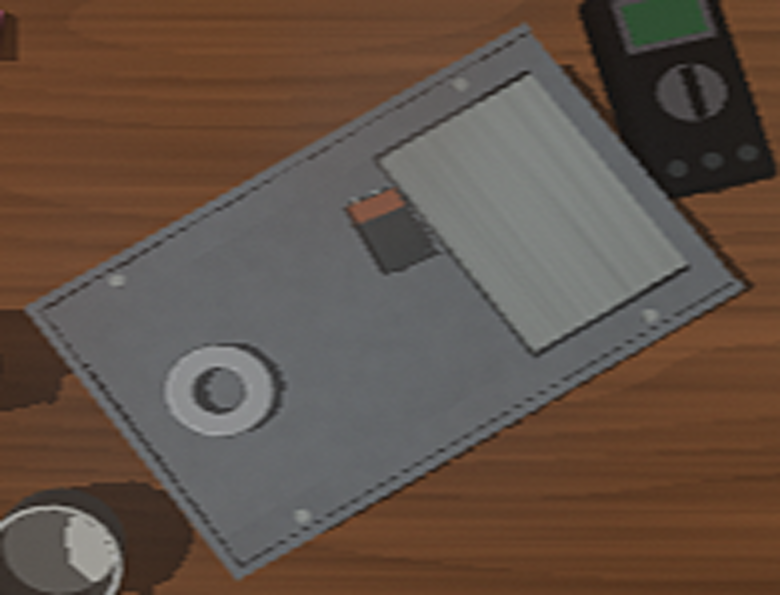

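Plan: the pendant offers no tilt, so both fingertips stay at the same height.

1. With the fingers shut, nudge the battery along the ledge towards box x ≈ 8.
2. Push it to overhang with its centre still short of the edge. This is allowed with the flap shut.
3. Open the jaws to straddle it. One finger presses the flap down while the other pushes the battery over the edge.

First, move to hover beside the battery's +x end.

```bash
python3 -m pendant '[{"linear":[40,-42,0],"twist":-4},{"linear":[80,-84,0],"twist":-8},{"linear":[120,-126,0],"twist":-12},{"linear":[160,-168,0],"twist":-16},{"linear":[200,-210,0],"twist":-20},{"linear":[240,-252,0],"twist":-24},{"linear":[280,-294,0],"twist":-28},{"linear":[320,-336,0],"twist":-32},{"linear":[360,-378,0],"twist":-34.2},{"linear":[400,-420,0],"twist":-34.2},{"linear":[440,-462,0],"twist":-34.2},{"linear":[480,-503,0],"twist":-34.2},{"linear":[480,-503,-10],"twist":-34.2},{"linear":[480,-503,-10],"twist":-34.2}]' 255
python3 - <<'E'
from plant import bot
import cv2,pickle
c=bot.capture("wrist"); cv2.imwrite("pics/w1.png",c["frame"]); pickle.dump(c,open("w1.pkl","wb"))
s=bot.get_obs();print(s["time"],s["tool_pos"],s["tcp_rot"],c["fx"],c["cx"],c["cy"])
E
```

```text
time: 1.85
tool_pos: [672.9, -14.8, 214.7]
tcp_rot: [-3.138, 0.003, 0.595]
contact_force: [-0.4, -0.1, 1.0]
grip_width: 0.6
1.9 [673.07912094 -14.16251655 215.892556  ] [-3.13963651e+00  1.53791625e-03  5.95866437e-01] 309.70691628693146 325.7619113573893 196.90075952208298
```

View pics/w1.png

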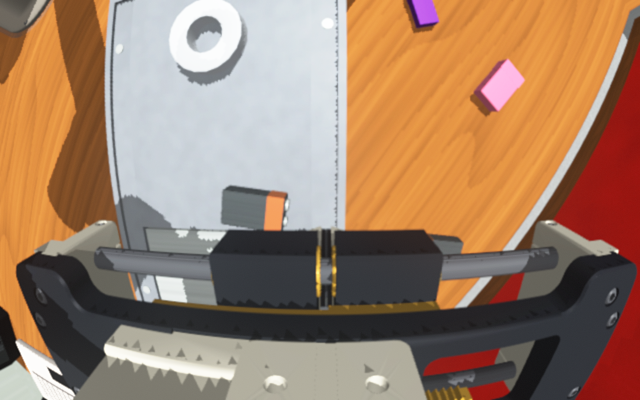

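The wrist view shows the battery at (255,207) and the tape at (205,37). The shut fingers are in front, with jaw blocks at (213–440, 230–305) and the pads at (325,265). I'll get the finger geometry from the depth map, and check the battery and edge at the same time.

```bash
cat >> h.py <<'E'
def wcloud(c):
    v,u=np.mgrid[:400,:640].astype(float); x=(u-c["cx"])/c["fx"];y=(v-c["cy"])/c["fy"];r=np.hypot(x,y)+1e-9
    t=np.tan(np.minimum(r,1.5)); z=c["z_map"]
    P=np.stack([x/r*t*z,y/r*t*z,z],-1)
    return (P-np.array(c["tvec"]).ravel())@cv2.Rodrigues(np.array(c["rvec"],float))[0]
C=np.array([586.3,-42.1]);X=np.array([.828,.561]);Y=np.array([-.561,.828])
def tob(P):
    d=P[...,:2]-C; return np.concatenate([(d@X)[...,None],(d@Y)[...,None],P[...,2:]],-1)
def tow(b): return C+b[0]*X+b[1]*Y
def batt(P,valid):
    B=tob(P); m=(valid&(B[...,2]>160)&(B[...,2]<175)&(abs(B[...,0])<90)&(B[...,1]>-80)&(B[...,1]<60)).astype(np.uint8)
    n,l,s,ce=cv2.connectedComponentsWithStats(m); k=1+s[1:,4].argmax(); q=l==k
    return cv2.minAreaRect(B[q][:,:2].astype(np.float32)),np.median(B[q][:,2]),s[k]
E
python3 - <<'E'
import pickle
from h import *
from plant import bot
c=pickle.load(open("w1.pkl","rb"));P=wcloud(c);B=tob(P)
tcp=tob(bot.get_obs()["tool_pos"][None])[0]; print("tcp box",tcp)
print("batt",batt(P,c["z_map"]>0))
for v in (225,235,245,265,285,300,306):
    print(v,[tuple(np.round(B[v,u]-tcp).astype(int)) for u in (180,205,215,230,260,300,318,325,336,350,400,430,445)])
E
```

```text
tcp box [ 87.52604036 -25.55085055 215.892556  ]
batt (((34.573036193847656, -20.788776397705078), (26.900535583496094, 49.20376968383789), 82.28919982910156), np.float64(167.65795811196284), array([ 220,  188,   69,   43, 2359], dtype=int32))
225 [(np.int64(-121), np.int64(-13), np.int64(-65)), (np.int64(-98), np.int64(-13), np.int64(-65)), (np.int64(-90), np.int64(-13), np.int64(-66)), (np.int64(-77), np.int64(-12), np.int64(-65)), (np.int64(-48), np.int64(-6), np.int64(-48)), (np.int64(-20), np.int64(-12), np.int64(-65)), (np.int64(-7), np.int64(-12), np.int64(-66)), (np.int64(-1), np.int64(-12), np.int64(-66)), (np.int64(7), np.int64(-11), np.int64(-64)), (np.int64(30), np.int64(-67), np.int64(-215)), (np.int64(96), np.int64(-68), np.int64(-216)), (np.int64(0), np.int64(70), np.int64(157)), (np.int64(159), np.int64(-69), np.int64(-215))]
235 [(np.int64(-123), np.int64(-22), np.int64(-65)), (np.int64(-100), np.int64(-22), np.int64(-66)), (np.int64(-91), np.int64(-22), np.int64(-67)), (np.int64(-28), np.int64(37), np.int64(75)), (np.int64(-20), np.int64(36), np.int64(74)), (np.int6
[... 2588 characters left out ...]
64(23), np.int64(88)), (np.int64(28), np.int64(22), np.int64(88)), (np.int64(179), np.int64(-191), np.int64(-216))]
306 [(np.int64(-37), np.int64(26), np.int64(98)), (np.int64(-33), np.int64(22), np.int64(91)), (np.int64(-30), np.int64(22), np.int64(91)), (np.int64(-26), np.int64(22), np.int64(91)), (np.int64(-18), np.int64(21), np.int64(89)), (np.int64(-7), np.int64(23), np.int64(90)), (np.int64(-3), np.int64(10), np.int64(72)), (np.int64(-1), np.int64(-9), np.int64(45)), (np.int64(3), np.int64(22), np.int64(89)), (np.int64(6), np.int64(22), np.int64(89)), (np.int64(0), np.int64(70), np.int64(157)), (np.int64(28), np.int64(21), np.int64(90)), (np.int64(181), np.int64(-203), np.int64(-216))]
```

The finger tips are thin plates: the shut pair is only about 6 mm thick by 19 mm wide, with the carriages 74 mm above the tips. That gives plenty of room. Next I'll check the lid edge in the first top picture using the brightness step.

```bash
python3 - <<'E'
import pickle
from h import *
c=pickle.load(open("top0.pkl","rb"));g=cv2.cvtColor(c["frame"],cv2.COLOR_BGR2GRAY).astype(np.float32)
R=cv2.Rodrigues(np.array(c["rvec"],float))[0];t=np.array(c["tvec"]).ravel();K=np.array([[c["fx"],0,c["cx"]],[0,c["fy"],c["cy"]],[0,0,1]])
def prof(pts):
    W=np.array([[*tow(p),150] for p in pts]);q,_=cv2.projectPoints(W,R,t,K,None);q=q.reshape(-1,2).astype(np.float32)
    return cv2.remap(g,q[None,:,0],q[None,:,1],cv2.INTER_LINEAR)[0]
ys=np.arange(-60,-30,1.)
a=np.mean([prof([(x,y) for y in ys]) for x in range(-60,0,4)],0); print("y",dict(zip(ys.astype(int),a.round().astype(int))))
ys=np.arange(-155,-135,1.)
a=np.mean([prof([(x,y) for y in ys]) for x in range(-60,60,4)],0); print("hinge",dict(zip(ys.astype(int),a.round().astype(int))))
for lo,hi in((-85,-65),(65,85)):
    xs=np.arange(lo,hi,1.); a=np.mean([prof([(x,y) for x in xs]) for y in range(-130,-60,4)],0); print("x",dict(zip(xs.astype(int),a.round().astype(int))))
E
```

```text
y {np.int64(-60): np.int64(126), np.int64(-59): np.int64(126), np.int64(-58): np.int64(126), np.int64(-57): np.int64(127), np.int64(-56): np.int64(127), np.int64(-55): np.int64(127), np.int64(-54): np.int64(126), np.int64(-53): np.int64(126), np.int64(-52): np.int64(127), np.int64(-51): np.int64(127), np.int64(-50): np.int64(126), np.int64(-49): np.int64(125), np.int64(-48): np.int64(123), np.int64(-47): np.int64(113), np.int64(-46): np.int64(98), np.int64(-45): np.int64(82), np.int64(-44): np.int64(77), np.int64(-43): np.int64(84), np.int64(-42): np.int64(94), np.int64(-41): np.int64(101), np.int64(-40): np.int64(102), np.int64(-39): np.int64(101), np.int64(-38): np.int64(101), np.int64(-37): np.int64(101), np.int64(-36): np.int64(101), np.int64(-35): np.int64(101), np.int64(-34): np.int64(100), np.int64(-33): np.int64(100), np.int64(-32): np.int64(100), np.int64(-31): np.int64(101)}
hinge {np.int64(-155): np.int64(102), np.int64(-154): np.int64(101), np.int64(-153): np.int64(100), np.int64(-152): np.int64(100), np.int64(-151): np.int64(100), np.int64(-150): np.int64(100), np.int64(
[... 884 characters left out ...]
t64(122), np.int64(-69): np.int64(129), np.int64(-68): np.int64(128), np.int64(-67): np.int64(126), np.int64(-66): np.int64(125)}
x {np.int64(65): np.int64(123), np.int64(66): np.int64(123), np.int64(67): np.int64(123), np.int64(68): np.int64(124), np.int64(69): np.int64(125), np.int64(70): np.int64(125), np.int64(71): np.int64(120), np.int64(72): np.int64(105), np.int64(73): np.int64(81), np.int64(74): np.int64(65), np.int64(75): np.int64(65), np.int64(76): np.int64(80), np.int64(77): np.int64(94), np.int64(78): np.int64(99), np.int64(79): np.int64(99), np.int64(80): np.int64(98), np.int64(81): np.int64(97), np.int64(82): np.int64(97), np.int64(83): np.int64(97), np.int64(84): np.int64(98)}
```

The flap gap centre shows at y ≈ -44.6 where it should be -46, so the top-view box origin shifts by 1.4 mm along +y. The straddle fits without moving the battery in x. Next I'll open the fingers to about 36 mm, go down behind the battery, and push with two contacts so that it squares up.

```bash
sed -i 's/^C=.*;X=/C=np.array([585.5,-40.9]);X=/' h.py
python3 -m pendant '[{"linear":[-36,6,0],"twist":0},{"linear":[-72,12,0],"twist":0},{"linear":[-72,12,-20],"twist":0},{"linear":[-72,12,-40],"twist":0},{"linear":[-72,12,-54],"twist":0},{"linear":[-72,12,-60],"twist":0},{"linear":[-72,12,-60],"twist":0},{"linear":[-69.2,7.9,-60],"twist":0},{"linear":[-66.4,3.8,-60],"twist":0},{"linear":[-63.6,-0.3,-60],"twist":0},{"linear":[-60.8,-4.4,-60],"twist":0},{"linear":[-58,-8.5,-60],"twist":0},{"linear":[-55.2,-12.6,-60],"twist":0},{"linear":[-52.4,-16.7,-60],"twist":0},{"linear":[-52.4,-16.7,-60],"twist":0}]' 155
python3 - <<'E'
from plant import bot
import cv2,pickle
from h import *
s=bot.get_obs();print(tob(s["tool_pos"]),s["grip_width"])
c=bot.capture("wrist"); cv2.imwrite("pics/w2.png",c["frame"]); print("wrist",batt(wcloud(c),c["z_map"]>0))
c=bot.capture("top");cv2.imwrite("pics/t2.png",cv2.resize(c["frame"][130:305,285:480],None,fx=4,fy=3.4)); print("top",batt(cloud(c),c["z_map"]>0))
E
```

```text
time: 3.78
tool_pos: [622.0, -32.3, 156.6]
tcp_rot: [3.141, -0.0, 0.595]
contact_force: [-1.0, 1.0, -0.3]
grip_width: 36.1
[ 35.00987188 -13.32822021 156.63721637] 36.11042074890652
wrist (((35.68525695800781, -40.94278335571289), (18.3147029876709, 46.42728805541992), 89.56949615478516), np.float64(167.74933790236793), array([ 287,  285,   81,   25, 1930], dtype=int32))Traceback (most recent call last):
  File "<stdin>", line 6, in <module>
  File "h.py", line 24, in batt
    n,l,s,ce=cv2.connectedComponentsWithStats(m); k=1+s[1:,4].argmax(); q=l==k
                                                      ~~~~~~~~~~~~~~^^
ValueError: attempt to get argmax of an empty sequence
```

View pics/w2.png

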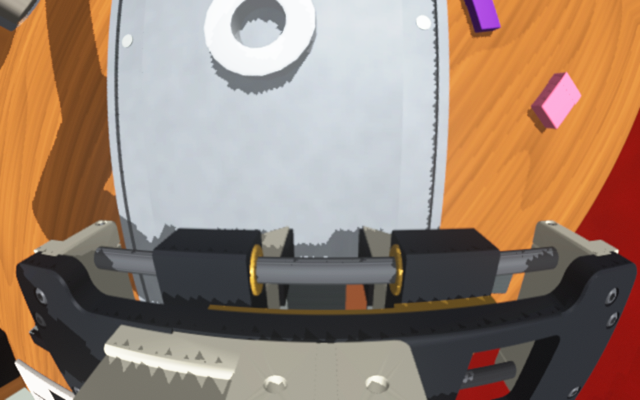

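The fingers are behind the battery at (340,295) and it has squared up (0.4°). The arm hides it from the top camera, so I'll back off and measure battery and edge in one top view.

```bash
python3 -m pendant '[{"linear":[-8,12,5],"twist":0},{"linear":[-8,12,60],"twist":0},{"linear":[-60,40,70],"twist":0},{"linear":[-115,65,70],"twist":0},{"linear":[-170,90,70],"twist":0},{"linear":[-220,110,70],"twist":0},{"linear":[-220,110,70],"twist":0}]'
python3 - <<'E'
from plant import bot
import cv2,pickle
from h import *
c=bot.capture("top");pickle.dump(c,open("t3.pkl","wb"));cv2.imwrite("pics/t3.png",cv2.resize(c["frame"][130:305,285:480],None,fx=4,fy=3.4,interpolation=cv2.INTER_CUBIC))
print("top",batt(cloud(c),c["z_map"]>0))
E
```

```text
time: 4.75
tool_pos: [398.1, 79.8, 227.3]
tcp_rot: [-3.141, -0.0, 0.598]
contact_force: [0.6, 0.2, 0.7]
grip_width: 36.1
top (((35.73415756225586, -39.744571685791016), (27.547216415405273, 47.72122573852539), 89.81100463867188), np.float64(167.70575663905436), array([376, 180,  24,  26, 305], dtype=int32))
```

View pics/t3.png

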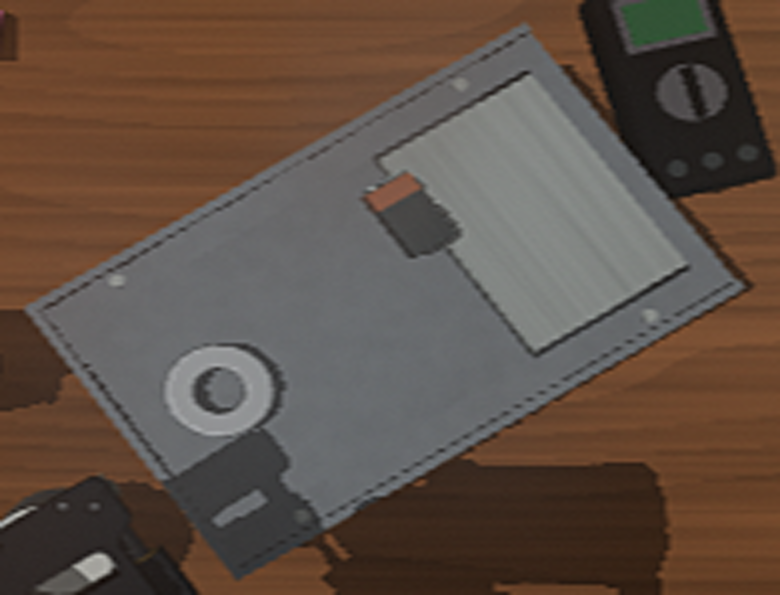

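The battery is square with its centre at y = -39.7, overhanging about 8 mm (box frame from the lid edge), so the robot frame reads about 3 mm high in y. I'll push 3 mm more, retreat, and hover over the straddle pose with the fingers just past the edge.

```bash
python3 -m pendant '[{"linear":[60,-30,0],"twist":0},{"linear":[115,-55,0],"twist":0},{"linear":[165,-78,0],"twist":0},{"linear":[212,-98,0],"twist":0},{"linear":[212,-98,-30],"twist":0},{"linear":[212,-98,-62],"twist":0},{"linear":[212,-98,-70],"twist":0},{"linear":[215,-102.5,-70],"twist":0},{"linear":[218,-107,-70],"twist":0},{"linear":[220,-110,-70],"twist":0},{"linear":[221.7,-112.5,-70],"twist":0},{"linear":[221.7,-112.5,-70],"twist":0},{"linear":[212,-98,-68],"twist":0},{"linear":[212,-98,-10],"twist":0},{"linear":[228,-120,0],"twist":0},{"linear":[243.7,-143.7,0],"twist":0},{"linear":[243.7,-143.7,0],"twist":0}]'
python3 -m pendant '[{"linear":[0,0,0],"twist":0},{"linear":[0,0,0],"twist":0},{"linear":[0,0,-20],"twist":0},{"linear":[0,0,-40],"twist":0},{"linear":[0,0,-50],"twist":0},{"linear":[0,0,-50],"twist":0}]' 94
python3 - <<'E'
from plant import bot
import cv2,pickle
from h import *
s=bot.get_obs();print(tob(s["tool_pos"]))
c=bot.capture("wrist"); pickle.dump(c,open("w4.pkl","wb"));cv2.imwrite("pics/w4.png",c["frame"][180:330,150:500].repeat(2,0).repeat(2,1))
c=bot.capture("side"); cv2.imwrite("pics/s4.png",cv2.resize(c["frame"][100:260,270:440],None,fx=4,fy=3.5,interpolation=cv2.INTER_CUBIC))
E
```

```text
time: 6.92
tool_pos: [645.4, -65.9, 226.6]
tcp_rot: [-3.142, 0.0, 0.594]
contact_force: [-0.5, 0.5, -0.3]
grip_width: 35.8
time: 7.68
tool_pos: [645.0, -65.1, 176.3]
tcp_rot: [-3.141, 0.001, 0.596]
contact_force: [0.5, -0.5, -0.6]
grip_width: 58.0
[ 35.71222869 -53.46030272 176.28170151]
```

View pics/w4.png

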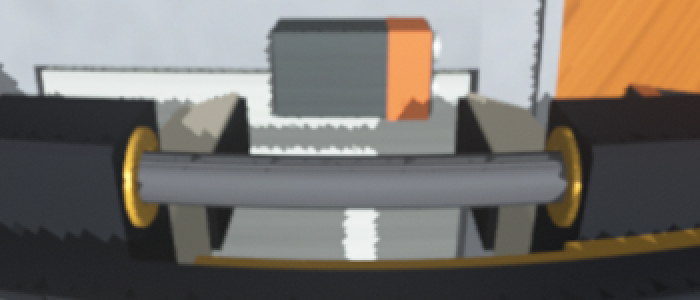

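View pics/s4.png

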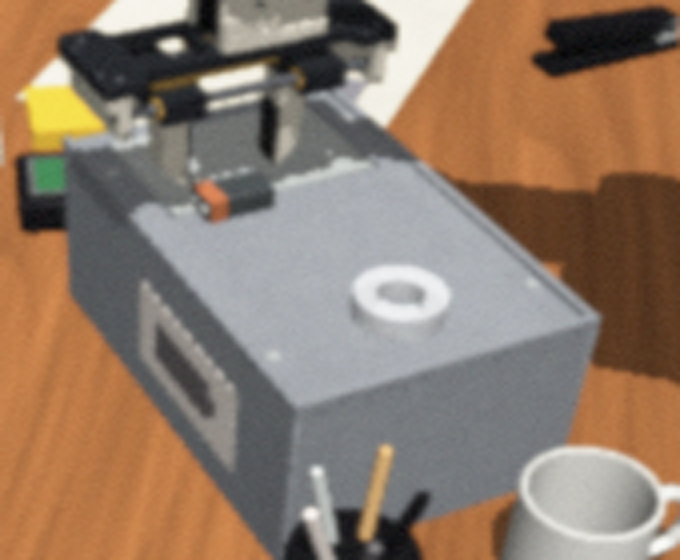

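```bash
python3 - <<'E'
import pickle
from h import *
from plant import bot
c=pickle.load(open("w4.pkl","rb"));B=tob(wcloud(c));t=tob(bot.get_obs()["tool_pos"])
print("batt",batt(wcloud(c),c["z_map"]>0))
D=B-t
for lo in range(-5,75,8):
    for s in(-1,1):
        m=(c["z_map"]>0)&(D[...,2]>lo)&(D[...,2]<lo+8)&(D[...,1]>5)&(D[...,1]<20)&(s*D[...,0]>15)&(s*D[...,0]<60)
        q=D[m]; 
        if len(q)>5: print(lo,s,len(q),"x",np.percentile(q[:,0],[2,98]).round(1),"y",np.percentile(q[:,1],[5,50,95]).round(1))
E
```

```text
batt (((36.469322204589844, -39.791221618652344), (27.687423706054688, 48.04106140136719), 89.69359588623047), np.float64(167.66781746561492), array([ 286,  191,   83,   49, 3812], dtype=int32))
-5 -1 44 x [-35.6 -29. ] y [ 7.1 11.3 12.6]
-5 1 49 x [28.5 35. ] y [ 6.3 11.4 12.6]
3 -1 169 x [-43.7 -29.1] y [ 6.2 12.2 13.1]
3 1 162 x [28.4 43.9] y [ 7.2 12.2 12.8]
11 -1 227 x [-45.3 -29.4] y [ 7.8 12.4 12.9]
11 1 237 x [28.3 44.5] y [ 7.6 12.2 12.8]
19 -1 277 x [-46.1 -29.2] y [ 8.1 12.3 12.9]
19 1 257 x [28.4 45.4] y [ 7.2 12.3 12.9]
27 -1 249 x [-44.6 -29.4] y [10.4 12.4 12.9]
27 1 259 x [28.5 43.9] y [10.7 12.3 12.9]
35 -1 48 x [-43. -32.] y [12.  12.5 13. ]
35 1 45 x [31.2 41.8] y [11.9 12.5 12.9]
51 -1 58 x [-32.1 -31.4] y [ 5.6  6.8 10.4]
51 1 54 x [30.6 31.3] y [ 5.4  7.3 10. ]
59 -1 159 x [-32.3 -31.2] y [ 5.4  9.7 14.7]
59 1 150 x [30.5 31.8] y [ 5.6  9.9 14.6]
67 -1 208 x [-32.2 -31.3] y [ 7.6 13.5 18.7]
67 1 180 x [30.5 31.4] y [ 9.1 14.1 19.2]
```

The depth map shows the fingers are about 17 mm thick above a chamfered tip. At x = 36 the +x finger would hit the side of the opening (75), so I'll slide the battery about 24 mm towards -x first. Straddling it over the ledge, the +x finger pushes the end face at mid-height.

```bash
python3 - <<'E'
import pickle
from h import *
from plant import bot
c=pickle.load(open("w4.pkl","rb"));B=tob(wcloud(c));g=cv2.cvtColor(c["frame"],cv2.COLOR_BGR2GRAY)
for u in (190,210,230,250,270): 
    v=206+g[206:222,u].argmin(); print(u,v,g[v-3:v+4,u],B[v-3,u].round(1),B[v+3,u].round(1))
E
python3 -m pendant '[{"linear":[-6.4,9.4,0],"twist":0},{"linear":[-6.4,9.4,-10],"twist":0},{"linear":[-6.4,9.4,-20],"twist":0},{"linear":[-6.4,9.4,-20],"twist":0},{"linear":[-9.3,7.5,-20],"twist":0},{"linear":[-12.2,5.5,-20],"twist":0},{"linear":[-15.1,3.5,-20],"twist":0},{"linear":[-18,1.6,-20],"twist":0},{"linear":[-20.9,-0.4,-20],"twist":0},{"linear":[-23.8,-2.4,-20],"twist":0},{"linear":[-26.7,-4.4,-20],"twist":0},{"linear":[-29.6,-6.3,-20],"twist":0},{"linear":[-29.6,-6.3,-20],"twist":0},{"linear":[-27.1,-4.6,-20],"twist":0},{"linear":[-27.1,-4.6,5],"twist":0},{"linear":[-27.1,-4.6,30],"twist":0},{"linear":[-27.1,-4.6,50],"twist":0},{"linear":[-90,30,50],"twist":0},{"linear":[-150,65,50],"twist":0}]'
python3 -m pendant '[{"linear":[-50,25,0],"twist":0},{"linear":[-100,50,0],"twist":0},{"linear":[-100,50,0],"twist":0}]'
python3 - <<'E'
from plant import bot
import cv2,pickle
from h import *
s=bot.get_obs();print(tob(s["tool_pos"]))
c=bot.capture("top"); print("top",batt(cloud(c),c["z_map"]>0))
cv2.imwrite("pics/t5.png",cv2.resize(c["frame"][130:305,285:480],None,fx=4,fy=3.4,interpolation=cv2.INTER_CUBIC))
E
```

```text
190 214 [203 190 166 149 174 221 231] [-55.  -41.9 150.6] [-55.9 -46.4 149.9]
210 214 [205 197 177 149 153 203 228] [-40.3 -41.8 150.2] [-40.9 -46.1 150. ]
230 215 [199 184 160 156 191 224 231] [-26.5 -42.6 149.5] [-26.6 -46.4 150.4]
250 215 [203 182 147 137 179 222 231] [-12.9 -42.5 149.6] [-12.7 -46.  151.3]
270 215 [202 189 167 149 170 217 231] [  0.2 -42.5 149.3] [-1.00e-01 -4.66e+01  1.49e+02]
time: 10.15
tool_pos: [508.4, -8.1, 226.4]
tcp_rot: [-3.141, -0.0, 0.594]
contact_force: [0.6, 0.1, 0.1]
grip_width: 58.3
time: 10.52
tool_pos: [406.6, 42.7, 227.0]
tcp_rot: [-3.141, 0.001, 0.597]
contact_force: [0.9, -0.6, -0.1]
grip_width: 58.1
[-101.20965944  169.59330396  227.00090517]
top (((13.165887832641602, -42.091487884521484), (26.890029907226562, 48.05696105957031), 88.85051727294922), np.float64(167.74512036727077), array([384, 189,  23,  25, 306], dtype=int32))
```

The battery is at (13.2, -42.1), square, about 3 mm short of tipping. In the wrist frame the edge is at -43.2 and the finger flank reaches 12.4 mm from the TCP, so hand y ≈ -58 clears the ledge by 2.5 mm and still overlaps the battery by about 8 mm. Next is hovering there.

```bash
python3 -m pendant '[{"linear":[55,-31,0],"twist":0},{"linear":[110,-62,0],"twist":0},{"linear":[166,-94,0],"twist":0},{"linear":[221.3,-124.9,0],"twist":0},{"linear":[221.3,-124.9,-25],"twist":0},{"linear":[221.3,-124.9,-50],"twist":0},{"linear":[221.3,-124.9,-50],"twist":0},{"linear":[221.3,-124.9,-50],"twist":0}]'
python3 - <<'E'
from plant import bot
import cv2,pickle
from h import *
P=[]
for i in range(4):
    c=bot.capture("wrist"); P.append(tob(bot.get_obs()["tool_pos"]))
print(np.mean(P,0)); print("batt",batt(wcloud(c),c["z_map"]>0))
cv2.imwrite("pics/w6.png",c["frame"][180:330,150:500].repeat(2,0).repeat(2,1))
E
```

```text
time: 11.58
tool_pos: [631.8, -84.2, 177.5]
tcp_rot: [3.14, -0.001, 0.595]
contact_force: [0.5, -0.6, 0.9]
grip_width: 58.4
[ 14.05305995 -61.44596351 178.1200666 ]
batt (((13.771210670471191, -39.68980026245117), (48.545955657958984, 27.315622329711914), 0.17253480851650238), np.float64(167.6875543192328), array([ 283,  178,   85,   48, 3825], dtype=int32))
```

View pics/w6.png

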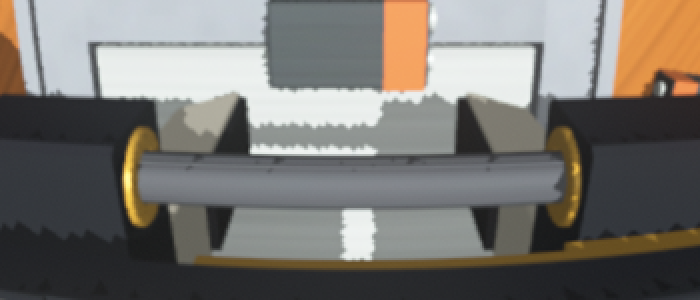

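The battery at crop (348,45) overhangs the flap and the fingers sit clear on both sides, with the hand at (14, -61.4). I'll shift it 3 mm back towards the edge and press the flap down.

```bash
python3 -m pendant '[{"linear":[-1.7,2.5,0],"twist":0},{"linear":[-1.7,2.5,-12],"twist":0},{"linear":[-1.7,2.5,-24],"twist":0},{"linear":[-1.7,2.5,-32],"twist":0},{"linear":[-1.7,2.5,-40],"twist":0},{"linear":[-1.7,2.5,-48],"twist":0},{"linear":[-1.7,2.5,-56],"twist":0},{"linear":[-1.7,2.5,-60],"twist":0},{"linear":[-1.7,2.5,-60],"twist":0}]'
python3 - <<'E'
from plant import bot
import cv2,pickle
from h import *
P=[]
for i in range(4):
    c=bot.capture("wrist"); s=bot.get_obs();P.append(np.r_[tob(s["tool_pos"]),s["contact_force"]])
print(np.mean(P,0).round(2)); print("batt",batt(wcloud(c),c["z_map"]>0))
cv2.imwrite("pics/w7.png",c["frame"][150:330,150:500].repeat(2,0).repeat(2,1))
E
```

```text
time: 12.9
tool_pos: [628.9, -81.0, 116.4]
tcp_rot: [-3.141, 0.0, 0.595]
contact_force: [0.0, -0.4, 1.0]
grip_width: 58.1
[ 13.52 -57.48 116.79  -0.32   0.48   0.73]
batt (((14.069387435913086, -33.52996826171875), (17.0808162689209, 48.779090881347656), 87.53826141357422), np.float64(167.55831473472116), array([ 264,  218,  124,   39, 4583], dtype=int32))
```

View pics/w7.png

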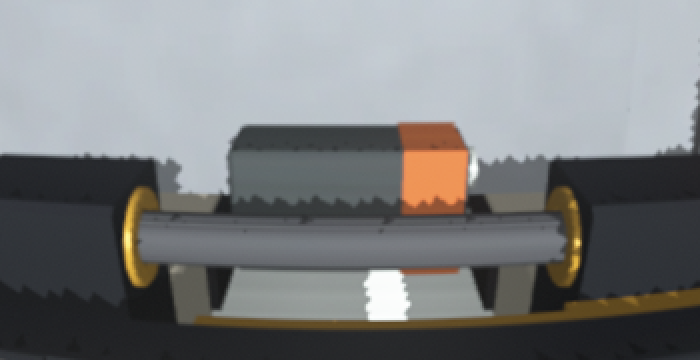

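The flap is held down: the tips are at z = 117, about 0.4 rad by geometry. The battery still lies on the ledge between the fingers at (350,170). The +x finger now pushes its end towards -x and -y.

```bash
python3 -m pendant '[{"linear":[-1.9,-1.2,0],"twist":0},{"linear":[-3.7,-2.5,0],"twist":0},{"linear":[-4.6,-3.8,0],"twist":0},{"linear":[-5.5,-5.2,0],"twist":0},{"linear":[-6.4,-6.5,0],"twist":0},{"linear":[-7.3,-7.9,0],"twist":0},{"linear":[-8.2,-9.2,0],"twist":0},{"linear":[-9.1,-10.5,0],"twist":0},{"linear":[-10,-11.9,0],"twist":0},{"linear":[-10.9,-13.2,0],"twist":0}]'
python3 - <<'E'
from plant import bot
import cv2,pickle
from h import *
c=bot.capture("wrist"); s=bot.get_obs();print(tob(s["tool_pos"]),s["contact_force"],s["grip_width"])
try: print("batt",batt(wcloud(c),c["z_map"]>0))
except Exception as e: print(e)
cv2.imwrite("pics/w8.png",c["frame"][150:330,150:500].repeat(2,0).repeat(2,1))
E
```

```text
time: 14.35
tool_pos: [618.1, -94.4, 116.7]
tcp_rot: [3.142, -0.0, 0.595]
contact_force: [0.4, 1.8, 2.2]
grip_width: 58.2
[ -3.18116139 -62.69763142 116.72644125] [1.69682869 2.27056235 0.89396913] 57.714211832612506
batt (((7.0395660400390625, -37.768096923828125), (25.996570587158203, 48.93162536621094), 75.87551879882812), np.float64(167.6551354488065), array([ 284,  191,  131,   66, 6490], dtype=int32))
```

View pics/w8.png

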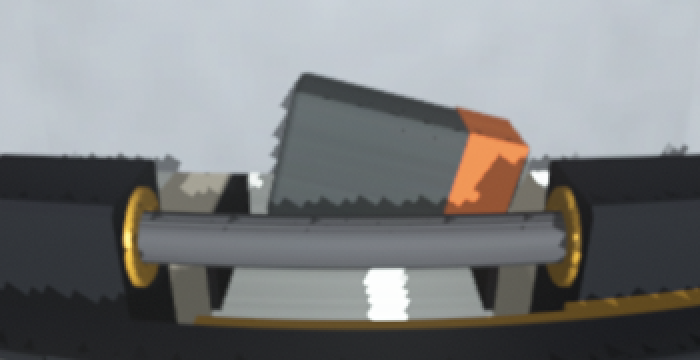

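The flap is open and a finger is in contact. The push rotated the battery by -14° but its centre stayed short of the edge. The end contact only spins it, so its starting overhang was too small. I'll back out gently, re-square it from behind so the centre is right at the edge, and repeat.

```bash
python3 -m pendant '[{"linear":[2.5,1.7,0],"twist":0},{"linear":[2.5,1.7,5],"twist":0},{"linear":[2.5,1.7,10],"twist":0},{"linear":[2.5,1.7,15],"twist":0},{"linear":[2.5,1.7,20],"twist":0},{"linear":[2.5,1.7,25],"twist":0},{"linear":[2.5,1.7,30],"twist":0},{"linear":[2.5,1.7,35],"twist":0},{"linear":[2.5,1.7,40],"twist":0},{"linear":[2.5,1.7,70],"twist":0},{"linear":[-14,32,72],"twist":0},{"linear":[-31.2,64.2,72],"twist":0},{"linear":[-31.2,64.2,72],"twist":0}]'
python3 -m pendant '[{"linear":[0,0,0],"twist":0},{"linear":[0,0,-20],"twist":0},{"linear":[0,0,-31],"twist":0},{"linear":[0,0,-31],"twist":0}]' 155
python3 - <<'E'
from plant import bot
from h import *
P=[]
for i in range(4):
    c=bot.capture("wrist");P.append(tob(bot.get_obs()["tool_pos"]))
print(np.mean(P,0).round(2)); print("batt",batt(wcloud(c),c["z_map"]>0))
E
```

```text
time: 16.02
tool_pos: [586.2, -28.4, 189.2]
tcp_rot: [-3.141, -0.0, 0.598]
contact_force: [1.0, -0.1, -0.3]
grip_width: 58.2
time: 16.52
tool_pos: [586.7, -30.7, 156.7]
tcp_rot: [-3.14, 0.001, 0.594]
contact_force: [1.1, -0.2, -0.6]
grip_width: 36.0
[  7.35   7.56 158.04]
batt (((8.510591506958008, -26.635841369628906), (10.667736053466797, 48.95840835571289), 84.5758056640625), np.float64(166.70291173957696), array([ 286,  290,   82,   20, 1010], dtype=int32))
```

```bash
python3 -m pendant '[{"linear":[3.4,-5,0],"twist":0},{"linear":[5.6,-8.3,0],"twist":0},{"linear":[7.8,-11.6,0],"twist":0},{"linear":[9.5,-14,0],"twist":0},{"linear":[11.2,-16.5,0],"twist":0},{"linear":[12.9,-19,0],"twist":0},{"linear":[14.2,-21,0],"twist":0},{"linear":[14.9,-22,0],"twist":0},{"linear":[14.9,-22,0],"twist":0},{"linear":[5,-8,1],"twist":0},{"linear":[5,-8,50],"twist":0},{"linear":[-40,15,70],"twist":0},{"linear":[-95,40,70],"twist":0},{"linear":[-150,65,70],"twist":0},{"linear":[-180,80,70],"twist":0},{"linear":[-180,80,70],"twist":0}]'
python3 - <<'E'
from plant import bot
from h import *
for i in range(2):
    c=bot.capture("top"); print("top",batt(cloud(c),c["z_map"]>0))
print(bot.get_obs()["tool_pos"])
E
```

```text
time: 18.73
tool_pos: [404.6, 51.4, 228.2]
tcp_rot: [3.142, -0.001, 0.597]
contact_force: [0.5, -0.0, 0.1]
grip_width: 36.2
top (((8.395353317260742, -46.68357849121094), (26.966827392578125, 47.97447204589844), 85.19241333007812), np.float64(167.78597084914176), array([387, 190,  22,  25, 305], dtype=int32))
top (((8.32567024230957, -46.77668380737305), (27.49618148803711, 47.94114303588867), 85.9556655883789), np.float64(167.54475900957357), array([387, 190,  22,  25, 306], dtype=int32))
[407.12145411  50.27911734 228.20989019]
```

The battery's centre is now at y = -46.7, about 1.7 mm past the edge. That is well inside the 8 mm limit, and the shut flap still holds it level. I'll go back to the straddle pose.

```bash
python3 -m pendant '[{"linear":[55,-34,0],"twist":0},{"linear":[110,-68,0],"twist":0},{"linear":[164,-102,0],"twist":0},{"linear":[216,-135,0],"twist":0},{"linear":[216,-135,-25],"twist":0},{"linear":[216,-135,-50],"twist":0},{"linear":[216,-135,-50],"twist":0}]' 94
python3 - <<'E'
from plant import bot
from h import *
P=[]
for i in range(5):
    c=bot.capture("wrist");P.append(tob(bot.get_obs()["tool_pos"]))
print(np.mean(P,0).round(2),bot.get_obs()["grip_width"]); print("batt",batt(wcloud(c),c["z_map"]>0))
E
```

```text
time: 19.7
tool_pos: [622.3, -85.5, 174.7]
tcp_rot: [-3.138, 0.003, 0.594]
contact_force: [-0.3, 0.0, 0.2]
grip_width: 58.0
[  6.56 -58.21 178.36] 58.16059246397907
batt (((9.331731796264648, -43.64813995361328), (27.325328826904297, 48.718833923339844), 84.82273864746094), np.float64(167.6925740964548), array([ 288,  187,   85,   52, 3680], dtype=int32))
```

```bash
python3 -m pendant '[{"linear":[1.2,-0.1,0],"twist":0},{"linear":[1.2,-0.1,-12],"twist":0},{"linear":[1.2,-0.1,-24],"twist":0},{"linear":[1.2,-0.1,-34],"twist":0},{"linear":[0,-0.9,-44],"twist":0},{"linear":[-1.2,-1.8,-54],"twist":0},{"linear":[-1.7,-3,-60],"twist":0},{"linear":[-2.2,-4.2,-62],"twist":0},{"linear":[-2.2,-4.2,-62],"twist":0}]'
python3 - <<'E'
from plant import bot
from h import *
c=bot.capture("wrist"); s=bot.get_obs();print(tob(s["tool_pos"]),s["contact_force"],s["grip_width"])
try: print("batt",batt(wcloud(c),c["z_map"]>0))
except Exception as e: print(e)
cv2.imwrite("pics/w9.png",c["frame"][150:330,150:500].repeat(2,0).repeat(2,1))
E
```

```text
time: 21.08
tool_pos: [620.6, -89.2, 115.7]
tcp_rot: [-3.141, 0.0, 0.595]
contact_force: [0.5, 1.4, 0.9]
grip_width: 57.7
[  2.00928204 -59.71291736 115.86201618] [-0.11564815  1.3842443   1.51931274] 57.796354975648214
batt (((-28.421588897705078, -59.84456253051758), (19.889366149902344, 3.3293817043304443), 89.91029357910156), np.float64(165.2224493483564), array([244, 283,  18,  26, 354], dtype=int32))
```

View pics/w9.png

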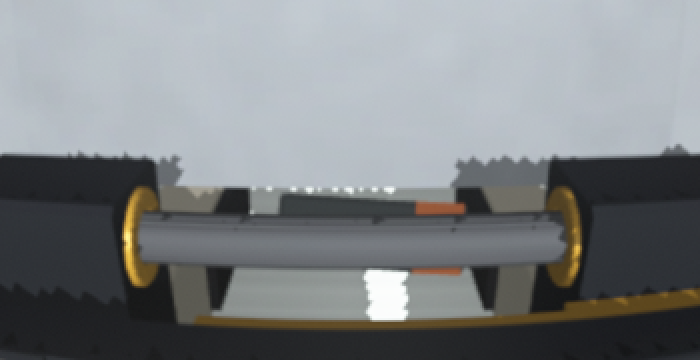

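The battery has dropped off the ledge and lies on the tilted flap between the fingers at (370,205). I'll press deeper and towards the hinge to steepen the flap so it slides in.

```bash
python3 -m pendant '[{"linear":[1.7,1.1,0],"twist":0},{"linear":[5,-4,-4],"twist":0},{"linear":[9,-10,-8],"twist":0},{"linear":[13,-16,-12],"twist":0},{"linear":[17,-22,-16],"twist":0},{"linear":[21.3,-28,-16],"twist":0},{"linear":[21.3,-28,-16],"twist":0},{"linear":[21.3,-28,-16],"twist":0}]'
python3 - <<'E'
from plant import bot
from h import *
c=bot.capture("wrist"); s=bot.get_obs();print(tob(s["tool_pos"]),s["contact_force"],s["grip_width"])
f=c["frame"].astype(int);B=tob(wcloud(c));m=(f[...,2]>150)&(f[...,2]-f[...,0]>70)&(abs(B[...,0])<70)&(B[...,1]>-150)&(B[...,1]<0)&(c["z_map"]>0)&(B[...,2]<175)
print("copper",m.sum(),np.median(B[m],0) if m.any() else "")
cv2.imwrite("pics/w10.png",c["frame"][150:330,150:500].repeat(2,0).repeat(2,1))
E
```

```text
time: 22.12
tool_pos: [642.0, -117.4, 99.9]
tcp_rot: [-3.142, 0.0, 0.595]
contact_force: [-3.2, 1.6, 1.6]
grip_width: 58.2
[  3.86285923 -94.93693443  99.91565819] [-2.32857756  1.42705749  1.76675179] 57.811537721439564
copper 0
```

```bash
python3 - <<'E'
from plant import bot
from h import *
c=bot.capture("wrist");B=tob(wcloud(c));f=c["frame"];hsv=cv2.cvtColor(f,cv2.COLOR_BGR2HSV)
for v in range(212,312,6):
    print(v,[(u,*B[v,u].round().astype(int).tolist(),*f[v,u].tolist()) for u in (285,310,335,360)])
m=cv2.inRange(hsv,(3,110,60),(18,255,255)); print([ (u,v,B[v,u].round().tolist()) for v,u in np.argwhere(m>0) if 230<v<320 and 260<u<390][:10])
c=bot.capture("side");b=c["frame"];h=cv2.cvtColor(b,cv2.COLOR_BGR2HSV)
E
```

```text
212 [(285, -22, -84, 73, 225, 227, 221), (310, -6, -84, 74, 225, 227, 222), (335, 10, -84, 74, 226, 227, 221), (360, 25, -84, 74, 226, 228, 223)]
218 [(285, -21, -86, 78, 231, 233, 228), (310, -6, -86, 77, 231, 233, 228), (335, 9, -86, 78, 232, 234, 229), (360, 25, -86, 78, 232, 234, 230)]
224 [(285, -21, -89, 81, 232, 234, 229), (310, -6, -89, 81, 232, 233, 230), (335, 9, -89, 81, 232, 234, 230), (360, 25, -89, 81, 232, 234, 229)]
230 [(285, -21, -92, 84, 229, 231, 227), (310, -6, -92, 84, 229, 231, 226), (335, 9, -92, 84, 229, 231, 227), (360, 25, -92, 82, 195, 197, 191)]
236 [(285, -21, -94, 88, 226, 227, 222), (310, -6, -94, 87, 227, 229, 223), (335, 9, -94, 87, 227, 229, 225), (360, 24, -94, 88, 136, 139, 133)]
242 [(285, -20, -97, 90, 201, 206, 198), (310, -5, -97, 91, 192, 194, 188), (335, 9, -97, 91, 227, 229, 224), (360, 24, -97, 90, 136, 139, 133)]
248 [(285, -20, -100, 93, 138, 140, 134), (310, -5, -98, 95, 140, 141, 137), (335, 9, -99, 94, 139, 141, 137), (360, 24, -100, 93, 140, 142, 136)]
254 [(285, -20, -102, 97, 135, 137, 133), (310, -5, -102, 97, 136, 140, 134), (335
[... 1030 characters left out ...]
, (335, 9, -118, 116, 157, 160, 154), (360, 22, -118, 117, 137, 140, 134)]
302 [(285, -18, -120, 120, 135, 139, 133), (310, -5, -120, 119, 136, 138, 133), (335, 9, -120, 119, 137, 138, 133), (360, 22, -120, 119, 140, 141, 137)]
308 [(285, -18, -122, 123, 123, 128, 126), (310, -5, -122, 122, 130, 133, 129), (335, 9, -122, 122, 133, 136, 131), (360, 22, -122, 123, 209, 213, 207)]
[(np.int64(308), np.int64(314), [-0.0, -68.0, 199.0]), (np.int64(312), np.int64(314), [1.0, -69.0, 198.0]), (np.int64(321), np.int64(314), [3.0, -69.0, 198.0]), (np.int64(331), np.int64(314), [5.0, -68.0, 200.0]), (np.int64(334), np.int64(314), [6.0, -69.0, 199.0]), (np.int64(344), np.int64(314), [8.0, -69.0, 199.0])]
```

The flap is clear, a plane at about 50° with nothing on it, so the battery has gone through. I'll raise the hand gently so the flap closes, and move away.

```bash
python3 -m pendant '[{"linear":[0,0,8],"twist":0},{"linear":[0,0,16],"twist":0},{"linear":[0,0,24],"twist":0},{"linear":[0,0,32],"twist":0},{"linear":[0,0,40],"twist":0},{"linear":[0,0,46],"twist":0},{"linear":[0,0,52],"twist":0},{"linear":[0,0,70],"twist":0},{"linear":[0,0,100],"twist":0},{"linear":[0,0,130],"twist":0},{"linear":[-60,30,130],"twist":0},{"linear":[-120,60,130],"twist":0},{"linear":[-180,90,130],"twist":0},{"linear":[-230,120,130],"twist":0},{"linear":[-230,120,130],"twist":0},{"linear":[-230,120,130],"twist":0},{"linear":[-230,120,130],"twist":0}]'
python3 - <<'E'
from plant import bot
import pickle
from h import *
c=bot.capture("top");P=cloud(c);B=tob(P);c0=pickle.load(open("top0.pkl","rb"));P0=cloud(c0)
def med(x0,x1,y0,y1,Q=B): 
    m=(Q[...,0]>x0)&(Q[...,0]<x1)&(Q[...,1]>y0)&(Q[...,1]<y1)&(Q[...,2]>100); return np.median(Q[m][:,2]).round(1),np.percentile(Q[m][:,2],[2,98]).round(1)
print("flap free side",med(-60,60,-70,-50),"hinge side",med(-60,60,-140,-120),"ledge front",med(-60,70,-40,20))
h=cv2.cvtColor(c["frame"],cv2.COLOR_BGR2HSV)
for nm,(a,b,cc,d,lo,hi) in dict(tape=(320,224,362,266,160,180),meter=(425,120,485,190,25,60),mug=(270,270,330,330,60,110),pot=(240,215,292,262,60,110)).items():
    r=[]
    for Q in(P0,P):
        q=Q[b:d,a:cc].reshape(-1,3);q=q[(q[:,2]>lo)&(q[:,2]<hi)];r.append(np.r_[np.median(q,0),len(q)].round(1) if len(q) else None)
    print(nm,r)
s=bot.get_obs();print(s["time"],s["tool_pos"],s["contact_force"])
E
```

```text
time: 24.4
tool_pos: [413.6, 1.9, 229.9]
tcp_rot: [3.14, -0.001, 0.595]
contact_force: [0.1, -0.3, -0.8]
grip_width: 57.7
flap free side (np.float64(150.3), array([147.4, 152.9])) hinge side (np.float64(150.4), array([147.6, 153.3])) ledge front (np.float64(150.3), array([147.6, 153. ]))
tape [array([530.2,  44.5, 169.2, 448. ]), array([530.1,  44.5, 169. , 448. ])]
meter [array([ 742.1, -241.7,   34.6, 1992. ]), array([ 742.6, -241.7,   34.7, 1997. ])]
mug [array([394.3, 129.8,  89.6, 430. ]), array([394.2, 129.6,  89.9, 428. ])]
pot [array([540.2, 206.9, 100.1, 723. ]), array([540.2, 206.8, 100.1, 728. ])]
24.45 [413.46142608   1.88437673 229.66786384] [-0.08885679  0.13456871 -0.86075388]
```

The flap is shut and level at 150.3 mm, the ledge is empty, and the bystanders haven't moved. I'm handing the job in.

```bash
python3 -c "
from plant import bot
print(bot.close_job())"
```

```text
the job is handed in; nothing more can be done
None
```

The battery is no longer on the lid or the flap and should be in the box, but I never saw it inside. I handed the job in at 24.5 s of the 38 s allowed.

**What I did:** The pendant cannot tilt the hand, so both fingertips stay at the same height and one could not hold the flap while the other pushed from behind.
- **Setting up:** With the flap shut, I squared the battery and pushed it until it overhung the edge.
- **First try:** With the fingers either side of the battery, I pressed the flap open (about 0.4 rad by geometry). The +x finger pushed the battery's end, which turned it about 14° but did not tip it off.
- **Second try:** I re-squared it from behind with the flap shut, to about 1.7 mm past the edge (limit 8 mm), and pressed the flap again. The battery came off the ledge onto the open flap. Pressing towards the hinge, to about 0.9 rad, made it slide in.

**Last checks:**
- **Flap:** clear of the battery while open. It is now shut, level with the ledge at 150.3 mm.
- **Ledge:** empty where the battery lay.
- **Bystanders:** tape, multimeter, mug and pen pot are within about 0.5 mm of where they stood.

**Not confirmed:**
- **Inside the box:** the battery's position there is inferred from the clear flap and empty ledge.
- **Judged steps:** flap angle and contact forces were worked out from geometry and the wrist force, not read directly.
- **Final drop:** in the second try the battery fell mostly because the flap opened under its overhang; the finger's push added little.

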